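# Hold a sealed sample tube level over the light pad

## Task

Switch on the light pad by pressing its yellow pedal all the way down to the stop with the gripper. Then draw the orange-capped tube out of the slanted blue rack, turn it so that it lies level on its side, and hold it roughly 20 cm above the middle of the light pad for inspection. Finish while still holding it there, touching nothing else with it, and leave the other tubes and everything else on the bench where they are.

Things in the scene. Friction and masses are not known exactly. Their poses are not given: they have to be found in the camera images.
- tube_orange_center (a point): centre of the orange-capped tube (white plastic, about 50 g): wall 29 mm in diameter, 115 mm long, orange cap 35 mm in diameter over the last 21 mm. On the axis, 57.5 mm from either end; z runs along the tube to the cap. Starts in one of the rack's three places, leaning 45 degrees, cap up. The bare wall between rack and cap, -9 to +36 mm along z from here, is free to grip
- tube_green_center (a point): the same point of an equal tube with a green cap, in another place of the rack; stays there
- tube_white_center (a point): the same point of an equal tube with a white cap, in another place of the rack; stays there
- rack: fixed slanted blue rack, foot 110 x 224 mm, about 75 mm high; origin at the centre of its underside. Holds three tubes in a row along its y, 66 mm apart, in 32.5 mm round holes; each leans 45 degrees, cap towards the rack's +x and up, its lowest 48 mm in the rack, and comes out along its own axis
- switch_base: fixed black base of the pedal switch, 115 x 90 mm, origin at the centre of its underside. The yellow pedal plate, 95 x 66 mm, is hinged near the base's +x end (hinge line along y) and its free end, towards the base's -x, stands up about 45 mm over the bench
- pedal_press (a point): point on the top face of the yellow pedal, 20 mm from its free end, about 41 mm above the bench at rest; it goes down about 15 mm when pressed to the stop
- pedal (a joint): turn of the pedal: 0 at rest (up), 0.2 rad at its stop; a spring brings it back. About 4 N at the press point starts it, about 8 N brings it to the stop
- pad_center (a point): middle of the top face of the fixed light pad, a flat black-framed white panel 150 x 200 x 8 mm (x, y, z), lying on the bench; z up
- reagent_bottle: small brown bottle, 48 mm in diameter, 85 mm high, standing loose on the bench; origin at the centre of its underside
- marker: marker pen, 131 mm long, 11 mm thick, lying loose on the bench along its x axis; origin at mid-length on its underside
- well_rack: orange 96-well rack, 127 x 85 x 22 mm, loose on the bench; origin at the centre of its underside
- tip_box: dark blue pipette tip box with a yellow top, 120 x 85 x 66 mm, loose on the bench; origin at the centre of its underside
- beaker: glass beaker, 70 mm in diameter, 90 mm high, standing loose; origin at the centre of its underside

How it is judged:
On the way, in this order (a step that is already met when the one before it is completed fails the run):
1. the pedal is pressed down to its stop (value of joint pedal above 0.185 rad), for 0.1 s.
2. the orange-capped tube is drawn clear of the rack, held in the fingers (height (world z) of tube_orange_center above 0.11 m and contact force between tube_orange and rack below 0.05 N and contact force between tube_orange and the fingers above 1 N), for 0.2 s.
At the end, for the whole second after the job is handed in: The orange-capped tube is held still in the gripper, level within 11 degrees, its centre 14 to 28 cm above the bench and within 5 cm (horizontally) of the middle of the light pad, carried by nothing but the fingers; the pedal is back up, and the other two tubes are in their places within 15 mm (height (world z) of tube_orange_center between 0.14 and 0.28 m and horizontal distance between tube_orange_center and pad_center below 0.05 m and angle between tube_orange_center's own z axis and vertical between 1.37 and 1.77 rad and contact force between tube_orange and the fingers above 1 N and contact force between tube_orange and rack below 0.05 N and contact force between tube_orange and tip_box below 0.05 N and contact force between tube_orange and reagent_bottle below 0.05 N and contact force between tube_orange and beaker below 0.05 N and contact force between tube_orange and well_rack below 0.05 N and contact force between tube_orange and marker below 0.05 N and linear speed of tube_orange below 0.03 m/s and value of joint pedal below 0.05 rad and distance of each of tube_green_center, tube_white_center from where it was at the start of the episode below 0.015 m); the arm keeps its last pose, push and grip.
It fails at once if another tube is pulled or knocked out of its place (over 15 mm) (distance of any of tube_green_center, tube_white_center from where it was at the start of the episode above 0.015 m).
It fails at once if a loose thing on the bench is shoved or knocked over (over 30 mm) (distance of any of reagent_bottle, marker, well_rack, tip_box, beaker from where it was at the start of the episode above 0.03 m or angle between any of reagent_bottle, beaker's own z axis and vertical above 0.5 rad).
It also fails if it takes over 58 s, if anything falls off the work surface, if the arm or the gripper's body presses on something with over 40 N, if the wrist force passes 120 N, or if a joint passes its speed limit or range.

## Robot

A 6-joint arm with a two-finger parallel gripper is mounted at the origin on the work surface. World frame = base frame: x ahead of the robot, y to its left, z up, the work surface at z = 0. Lengths are in m, angles in rad, forces in N, time in s.
With the tool pointing down it reaches from about 0.3 to 1 m from the base axis. Payload 5.1 kg.
Tool frame: the origin (TCP) lies at the very end of the fingers, on their centre line; the grasp point (between the pads) lies 19 mm behind it (grasp_offset is the z of the grasp point in the tool frame, in m); z points along the fingers, y is the direction in which the jaws open and shut (so a half turn about z gives the same grasp; the last joint's range is limited). The gripper opens to 95 mm and grips with 3 to 60 N. Pads are 20 mm wide; open, the fingers measure 119 mm over their backs; the gripper's body (75 mm by 180 mm) begins 59 mm behind the grasp point.
Start: joints at [-1.427, 0.124, 1.65, -0, 1.367, -0.083], TCP at [0.146, -0.633, 0.176] pointing down, gripper open.
Joint ranges: [-2.61, 2.61], [-1.02, 2.33], [0.03, 2.71], [-1.35, 4.49], [0.32, 2.68], [-2.91, 2.91]. Speed limits (rad/s): [2.57, 2.57, 3.14, 3.14, 3.14, 3.14].

## Interface

Orientations are given as a unit quaternion [x, y, z, w].
In Python, from rig import get_state, get_image, calibration, sign_off, grasp_offset gives the robot as it stands. The module is installed in compiled form; this text tells all that it offers.
- The arm moves only by the shell command python3 -m crank 'ROWS' [FORCE]. ROWS is JSON, a list of rows, each a list of 5 numbers: the opening, from 0 (shut) to 1 (fully open), then the shift along the tool's x, y, z in cm, then the turn about the tool's z in rad. A call has 1 to 20 rows; each row shifts and turns the commanded pose from where the row before left it, along the tool's axes as they then stand; what a row does not reach is not made up. A row lasts 1/8 s, in which the tool goes at most 62.5 mm and 10.7 degrees, less where a joint would pass 70% of its speed; a pose out of reach is approached as far as the arm can. A call is refused whole if a number of a shift passes 6.25 or a number of a turn 0.188, either way. A call with a gripper value outside its range is refused whole. The fingers move at their own pace and stop on an object; FORCE is the grip in N (left out, the last holds). Time passes only in rows, so rows that do not move let the fingers close. It gives the time, the measured TCP pose, the force and the opening at its end, in the units of the state.
- get_state(): the state, without advancing time (a new reading comes with each control period).
- get_image(name): name is "scene" or "top"; returns the picture (400x640x3 uint8, red, green, blue); there is no depth.
- calibration(name): a dict with "fx", "fy", "cx", "cy" (pixels), "k1" (the pictures are not rectified: a ray, as slopes to the right and down, at radius r is drawn at 1 + k1 r^2 times it, then the intrinsics apply), "rvec" (rotation vector, rad) and "tvec" (3), from world to camera coordinates, as OpenCV has them. Camera axes: x right, y down, z forward; pixel columns grow to the right and rows downward; lengths in m; the calibration is good to about 2 mm. A picture is of the moment at which its call begins. calibration takes no time and is no camera call.
- sign_off(): hands the job in, once; it reports no verdict.
The state is a dict: "time_s": time; "qpos": joint angles; "joint_velocities": joint speeds; "tau": joint torques, N m; "position": TCP position; "tool_rot": TCP orientation; "ft_force": force on the tool from outside, world axes, zero at the start; "wrist_torque": the same for the moment, N m; "opening": opening from 0.0 (shut) to 1.0 (fully open).
Only numpy, scipy, OpenCV 4.12 (cv2) and the standard library are available. Lean on these libraries where they do the work, as an engineer would, in place of code of your own. Each camera call takes 0.05 s, during which the arm holds its last target. There are 200 camera calls.

## Working session

There is one attempt and no reset: what is moved stays moved. The work goes in short steps, Python scripts to look and compute and a shell command to move; the robot and the scene stay as the last step left them, time stands still between calls to the robot, and variables do not carry over. Pictures are saved under pics/ and viewed, about 8 in all and at most 12, crops included, and the job is handed in when it is done.

```bash
mkdir -p pics; cat > h.py <<'E'
import numpy as np,cv2
from rig import *
def cam(n):
    c=calibration(n);K=np.array([[c['fx'],0,c['cx']],[0,c['fy'],c['cy']],[0,0,1.]])
    return K,np.array([c['k1'],0,0,0,0.]),np.array(c['rvec'],float),np.array(c['tvec'],float)
def ray(n,u,v):
    K,D,r,t=cam(n);p=cv2.undistortPoints(np.array([[[u,v]]],float),K,D)[0,0]
    R=cv2.Rodrigues(r)[0];return -R.T@t,R.T@np.array([p[0],p[1],1])
def atz(n,u,v,z):
    o,d=ray(n,u,v);return o+d*(z-o[2])/d[2]
def proj(n,P):
    K,D,r,t=cam(n);return cv2.projectPoints(np.array(P,float).reshape(-1,1,3),r,t,K,D)[0][:,0]
def tri(a,b):
    o1,d1=ray('scene',*a);o2,d2=ray('top',*b)
    s=np.linalg.lstsq(np.c_[d1,-d2],o2-o1,rcond=None)[0];p,q=o1+s[0]*d1,o2+s[1]*d2
    return (p+q)/2,np.linalg.norm(p-q)
def snap(n,f,box=None,k=1):
    im=get_image(n)
    if box: im=im[box[1]:box[3],box[0]:box[2]]
    cv2.imwrite('pics/'+f,cv2.resize(im,None,fx=k,fy=k,interpolation=cv2.INTER_CUBIC)[...,::-1])
E
python3 -c "
from h import *
print(get_state(),grasp_offset)
snap('scene','s1.png');snap('top','t1.png')
for n in ('scene','top'):print(n,ray(n,320,200))"
```

```text
{'time_s': 0.0, 'qpos': array([-1.42663576e+00,  1.24499650e-01,  1.65164218e+00,  9.64780809e-06,
        1.36751081e+00, -8.25889054e-02]), 'joint_velocities': array([-7.47846156e-04, -3.97285598e-04, -3.37037625e-04, -1.85011303e-03,
        8.71350923e-04, -5.55241456e-05]), 'tau': array([ 1.13356714e-05, -4.17606854e+01, -3.59933174e+01,  7.73470500e-02,
        4.91429202e-02, -1.74680840e-04]), 'position': array([ 0.14600642, -0.63265795,  0.17500948]), 'tool_rot': array([ 9.93579549e-01,  1.13130978e-01, -2.69828571e-05, -1.02965043e-03]), 'ft_force': array([-0.23943869,  0.83938441, -0.24043553]), 'wrist_torque': array([ 0.00745192, -0.0614201 , -0.00514832]), 'opening': 0.9994441171708324} -0.0188
scene (array([ 1.15928096, -0.08716061,  0.95117035]), array([-0.5733303 ,  0.04253353, -0.81824056]))
top (array([ 0.40839653, -0.06323882,  1.03640079]), array([ 0.14570899, -0.00445743, -0.98938566]))
```

View pics/s1.png

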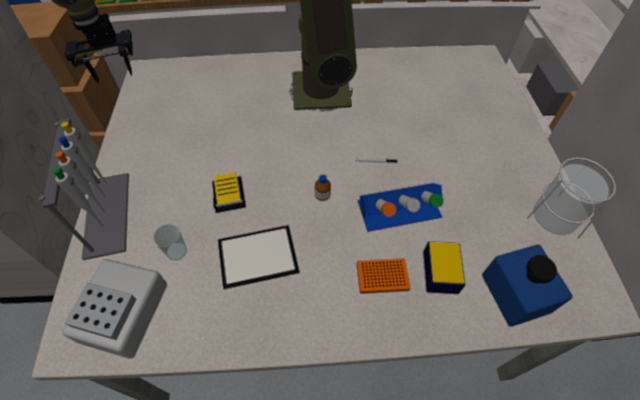

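View pics/t1.png

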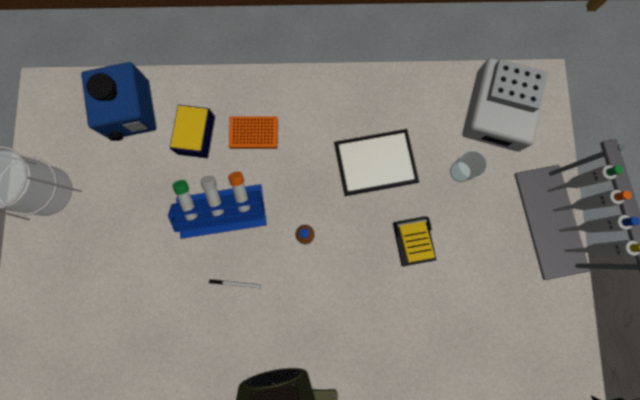

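```bash
python3 -c "
from h import *
a=cv2.imread('pics/t1.png');b=cv2.imread('pics/s1.png')
z=lambda i,x0,y0,x1,y1,k:cv2.resize(i[y0:y1,x0:x1],None,fx=k,fy=k,interpolation=cv2.INTER_CUBIC)
l=np.vstack([z(a,160,165,275,240,4),z(b,350,175,465,235,4)]);r=np.vstack([z(a,385,210,445,275,4),z(b,200,165,260,235,4)])
print(l.shape,r.shape)
cv2.imwrite('pics/c1.png',np.hstack([l,r]))"
```

```text
(540, 460, 3) (540, 240, 3)
```

View pics/c1.png

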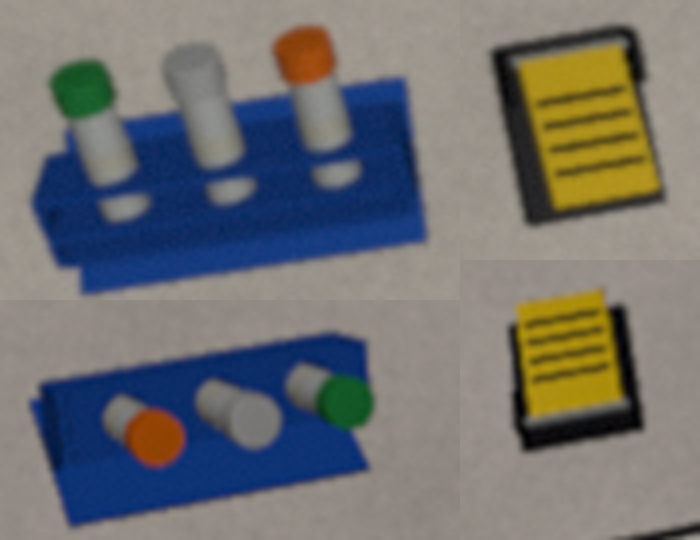

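```bash
cat > m.py <<'E'
from h import *
a={'top':cv2.imread('pics/t1.png'),'scene':cv2.imread('pics/s1.png')}
def cap(n,lo,hi,box):
    x0,y0,x1,y1=box;h=cv2.cvtColor(a[n][y0:y1,x0:x1],cv2.COLOR_BGR2HSV)
    m=cv2.inRange(h,lo,hi);ys,xs=np.nonzero(m);return (xs.min()+xs.max())/2+x0,(ys.min()+ys.max())/2+y0,len(xs)
T,S=(160,165,275,240),(350,175,465,235)
P={}
for nm,lo,hi in (('o',(4,150,90),(16,255,255)),('g',(45,100,40),(80,255,255))):
    t=cap('top',lo,hi,T);s=cap('scene',lo,hi,S);print(nm,t,s);P[nm],e=tri(s[:2],t[:2]);print(P[nm],e)
d=P['g']-P['o'];print('row',np.linalg.norm(d),d);yaw=np.arctan2(-d[0],d[1]);print('yaw',yaw)
ax=np.array([np.cos(yaw),np.sin(yaw),1])/2**.5;ax[2]=2**-.5
for k in 'og':print(k,'centre',P[k]-47*.001*ax)
c=lambda o,k:(o[0]+(k[0]+.5)/4-.5,o[1]+(k[1]+.5)/4-.5)
ft=[(408,262),(435.5,257),(398.75,225),(427.5,220.5)];fs=[(214.5,176.25),(235.75,172.75),(217.5,204.5),(241.25,200.5)]
for s,t in zip(fs,ft):print('ped',*tri(s,t))
for n,L in (('top',[(334,139),(409,130),(418,183),(345,194)]),('scene',[(218,237),(291,228),(299,275),(224,286)])):
    q=np.array([atz(n,u,v,.008) for u,v in L]);print('pad',n,q.mean(0),[np.linalg.norm(q[i]-q[i-1]) for i in range(4)],q.round(3).tolist())
print('bottle',tri((322,180),(304.5,233)),'beaker',atz('top',460,172,.09),'marker',atz('top',235,284,0),'wells',atz('top',253,132,.022),'tip',atz('top',193,129,.066))
E
python3 m.py
```

```text
o (np.float64(235.5), np.float64(178.5), 153) (np.float64(388.0), np.float64(209.0), 143)
[0.60167295 0.13187764 0.09703277] 0.0016102663886979338
g (np.float64(180.0), np.float64(187.0), 152) (np.float64(435.5), np.float64(200.0), 138)
[0.58302743 0.26256698 0.09816357] 0.0021392729983325796
row 0.1320175668721274 [-0.01864552  0.13068934  0.0011308 ]
yaw 0.14171418233613545
o centre [0.56877209 0.12718366 0.06379875]
g centre [0.55012657 0.257873   0.06492955]
ped [ 0.40085025 -0.31623195  0.02081678] 0.06303626702721585
ped [ 0.41226817 -0.30896991  0.06076677] 0.06331865327259961
ped [ 0.49513169 -0.30142885  0.00782034] 0.0657258289991654
ped [ 0.5014078  -0.29525631  0.04611945] 0.07075339810323084
pad top [ 0.66017122 -0.21767417  0.008     ] [np.float64(0.14993363306352359), np.float64(0.20062525113219193), np.float64(0.14425452079916548), np.float64(0.1920645171187484)] [[0.722, -0.108, 0.008], [0.744, -0.307, 0.008], [0.6, -0.323, 0.008], [0.574, -0.133, 0.008]]
pad scene [ 0.66653531 -0.21504528  0.008     ] [np.float64(0.14730157085810727), np.float64(0.20132143866420305), np.float64(0.14329803004959552), np.float64(0.19229864077605616)] [[0.602, -0.326, 0.008], [0.587, -0.125, 0.008], [0.73, -0.109, 0.008], [0.747, -0.3, 0.008]]
bottle (array([ 0.47160067, -0.02982948,  0.06727141]), np.float64(0.0015943651181324822)) beaker [ 0.61015741 -0.40461419  0.09      ] marker [0.35062871 0.14986386 0.        ] wells [0.74055098 0.10451169 0.022     ] tip [0.73650694 0.24783053 0.066     ]
```

```bash
python3 - <<'E'
from h import *
ft=[(408,262),(435.5,257),(398.75,225),(427.5,220.5)];fs=[(235.75,172.75),(214.5,176.25),(241.25,200.5),(217.5,204.5)]
q=[tri(s,t) for s,t in zip(fs,ft)]
for x in q:print(x)
q=np.array([x[0] for x in q]);f=(q[0]+q[1])/2;h=(q[2]+q[3])/2;u=(h-f)/np.linalg.norm(h-f)
print('press',f+.02*u,np.linalg.norm(h-f),np.linalg.norm(q[0]-q[1]))
from scipy.spatial.transform import Rotation as R
print(R.from_quat(get_state()['tool_rot']).as_matrix().round(3))
E
```

```text
(array([ 0.39859927, -0.28222321,  0.03225785]), np.float64(0.0012474207934392114))
(array([ 0.40966661, -0.34673466,  0.03586409]), np.float64(0.004141229574110014))
(array([ 0.49114352, -0.26538054,  0.01822272]), np.float64(0.0011284837140287398))
(array([ 0.50114312, -0.3353928 ,  0.020145  ]), np.float64(0.006541190291309381))
press [ 0.42365464 -0.311489    0.03090452] 0.09426468613609584 0.06555316620050355
[[ 0.974  0.225 -0.   ]
 [ 0.225 -0.974  0.002]
 [ 0.    -0.002 -1.   ]]
```

```bash
python3 -m crank '[[0,4.29,-3.14,0,0],[0,4.29,-3.14,0,0],[0,4.29,-3.14,0,0],[0,4.29,-3.14,0,0],[0,4.29,-3.14,0,0],[0,4.29,-3.14,0,0],[0,4.29,-3.14,0,0],[0,4.29,-3.14,0,0],[0,0,0,4,0],[0,0,0,4,0],[0,0,0,2.5,0],[0,0,0,0,0]]' 20
python3 -c "
from h import *
snap('top','t2.png',(370,190,470,290),6)"
```

```text
time_s: 1.6
position: [0.4222, -0.3096, 0.0683]
tool_rot: [0.994, 0.113, -0.002, -0.002]
ft_force: [-1.1, -0.7, 0.8]
opening: 0.005
```

View pics/t2.png

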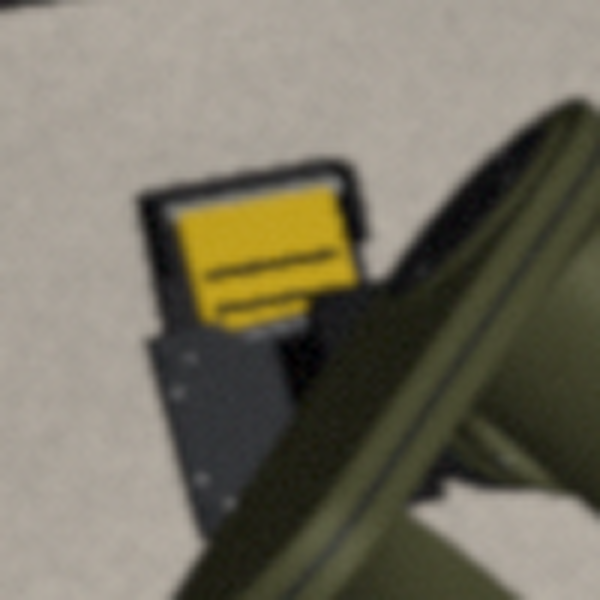

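The picture shows the gripper over the lower (free-end) half of the pedal, with its grooves at about (270,265) and (270,300). That is the place to press.

```bash
python3 -m crank '[[0,0,0,1.5,0],[0,0,0,1.2,0],[0,0,0,0.5,0],[0,0,0,0.5,0],[0,0,0,0.4,0],[0,0,0,0,0]]'
```

```text
time_s: 2.4
position: [0.4239, -0.3113, 0.03]
tool_rot: [0.994, 0.113, -0.0, -0.0]
ft_force: [0.4, 0.7, -0.2]
opening: 0.007
```

```bash
python3 -c "
from h import *
print(proj('scene',[get_state()['position']]))
snap('scene','s3.png',(180,140,280,240),6)"
```

```text
[[225.80766184 180.48889109]]
```

View pics/s3.png

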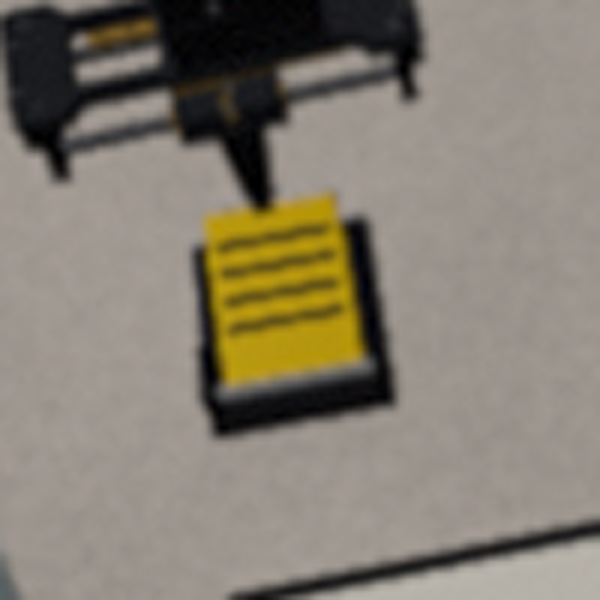

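```bash
python3 - <<'E'
from h import *
p=get_state()['position'];print(p)
for z in (.03,.045,.06,.08,.1):print(z,(proj('scene',[[p[0],p[1],z]])-[180,140])*6,(proj('top',[[p[0],p[1],z]])))
for z in (0.03,.045):print(z,atz('scene',225.1,174.5,z),atz('top',421.75,259.5,z))
print(calibration('scene'),calibration('top'))
im=get_image('top');cv2.imwrite('pics/t3raw.png',im[...,::-1])
E
```

```text
[ 0.424115   -0.31145264  0.03031156]
0.03 [[274.54153308 243.24357102]] [[419.34139554 251.35290741]]
0.045 [[268.6379846  224.28851691]] [[420.85310411 251.23119404]]
0.06 [[262.61494961 204.9323034 ]] [[422.41113977 251.10575035]]
0.08 [[254.39239243 178.4787885 ]] [[424.56434249 250.93238679]]
0.1 [[245.94275991 151.26000681]] [[426.80927458 250.75163698]]
0.03 [ 0.400991   -0.31491768  0.03      ] [ 0.4041183  -0.31628895  0.03      ]
0.045 [ 0.41333872 -0.31120896  0.045     ] [ 0.40418207 -0.31251734  0.045     ]
{'fx': 397.1248715377818, 'fy': 397.1248715377818, 'cx': 318.65436685411635, 'cy': 201.8992361559714, 'k1': -0.07190442134588608, 'rvec': array([ 1.93233218,  1.80065954, -0.56604841]), 'tvec': array([ 0.00705067, -0.41131673,  1.44465331])} {'fx': 402.62283237162643, 'fy': 402.62283237162643, 'cx': 318.1554249181799, 'cy': 195.70159979663208, 'k1': -0.00018517909178498334, 'rvec': array([ 2.12163147, -2.15648913,  0.16691374]), 'tvec': array([-0.0540683 ,  0.56634794,  0.95981253])}
```

The picture shows the finger tip disappearing at (262,205), exactly at the pedal's free edge, with the pedal unmoved and no force. The finger is on the robot side of the pedal, so I'll lift, move about 2.5 cm towards +x and press again.

```bash
python3 -m crank '[[0,0,0,-2,0],[0,0,0,-2,0],[0,2.4,0.55,0,0],[0,0,0,1,0],[0,0,0,0.8,0],[0,0,0,0.6,0],[0,0,0,0,0]]'; python3 -c "
from h import *
snap('scene','s4.png',(180,140,280,240),6)"
```

```text
time_s: 3.38
position: [0.4476, -0.3108, 0.045]
tool_rot: [0.994, 0.113, -0.001, -0.001]
ft_force: [0.2, -0.3, -0.1]
opening: 0.005
```

View pics/s4.png

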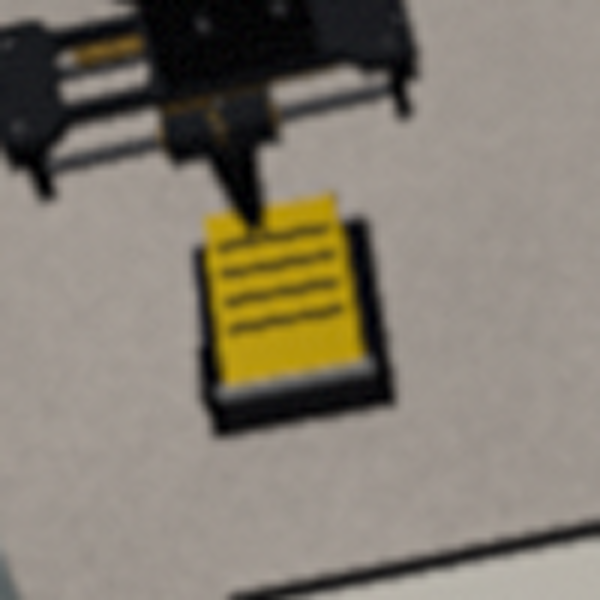

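The tip is now visible at (255,228), in front of the pedal, but about 40 crop pixels higher than its projection. I'll feel for contact in small steps.

```bash
python3 -m crank '[[0,0,0,0.4,0],[0,0,0,0,0]]'; python3 -m crank '[[0,0,0,0.4,0],[0,0,0,0,0]]';python3 -m crank '[[0,0,0,0.4,0],[0,0,0,0,0]]'; python3 -c "
from h import *
p=get_state()['position'];print((proj('scene',[p])-[180,140])*6)
snap('scene','s5.png',(180,140,280,240),6)"
```

```text
time_s: 3.68
position: [0.4485, -0.3113, 0.0421]
tool_rot: [0.994, 0.113, -0.0, -0.0]
ft_force: [-0.7, -0.3, 0.1]
opening: 0.003
time_s: 3.92
position: [0.4484, -0.3112, 0.0379]
tool_rot: [0.994, 0.113, -0.0, -0.0]
ft_force: [-0.3, -0.1, -0.2]
opening: 0.011
time_s: 4.18
position: [0.4484, -0.3111, 0.0338]
tool_rot: [0.994, 0.113, -0.0, -0.0]
ft_force: [0.5, 1.0, 0.2]
opening: 0.007
[[270.50482625 277.90588021]]
```

View pics/s5.png

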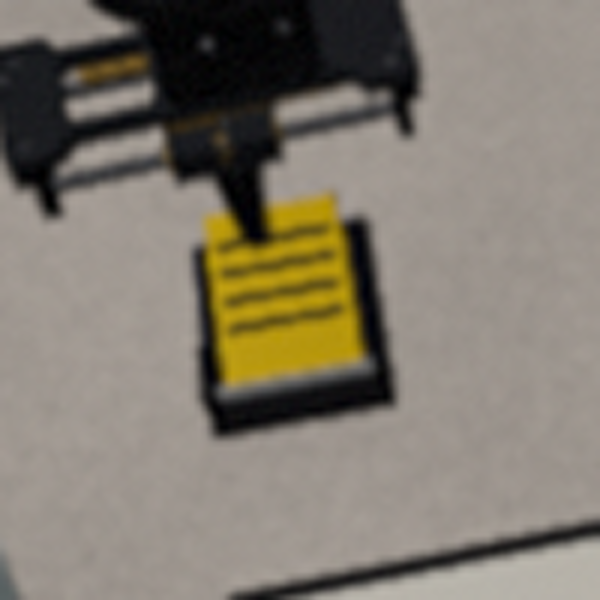

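```bash
python3 -m crank '[[0,-1.9,-0.4,0,0],[0,0,0,0.8,0],[0,0,0,0,0]]'; for i in 1 ; do python3 -m crank '[[0,0,0,0.5,0],[0,0,0,0,0]]'; done; python3 -m crank '[[0,0,0,0.4,0],[0,0,0,0,0]]';python3 -m crank '[[0,0,0,0.3,0],[0,0,0,0,0]]'
```

```text
time_s: 4.6
position: [0.4283, -0.3113, 0.0253]
tool_rot: [0.994, 0.113, -0.0, -0.001]
ft_force: [-0.1, -0.3, -0.0]
opening: 0.004
time_s: 4.85
position: [0.4291, -0.3115, 0.0207]
tool_rot: [0.994, 0.113, -0.0, -0.0]
ft_force: [0.6, -0.2, -1.1]
opening: 0.005
time_s: 5.1
position: [0.4291, -0.3115, 0.0168]
tool_rot: [0.994, 0.113, -0.0, -0.0]
ft_force: [0.8, -0.8, 0.4]
opening: 0.007
time_s: 5.35
position: [0.4291, -0.3116, 0.014]
tool_rot: [0.994, 0.113, -0.0, -0.0]
ft_force: [-1.1, -0.1, 0.6]
opening: 0.003
```

```bash
python3 -m crank '[[0,0,0,0.3,0],[0,0,0,0,0]]';python3 -m crank '[[0,0,0,0.3,0],[0,0,0,0,0]]';python3 -m crank '[[0,0,0,0.3,0],[0,0,0,0,0]]'; python3 -c "
from h import *
p=get_state()['position'];print((proj('scene',[p])-[180,140])*6)
snap('scene','s6.png',(180,140,280,240),6)
cv2.imwrite('pics/t6.png',get_image('top')[...,::-1])"
```

```text
time_s: 5.6
position: [0.4291, -0.3116, 0.0109]
tool_rot: [0.994, 0.113, -0.0, -0.0]
ft_force: [0.0, 0.8, -0.7]
opening: 0.004
time_s: 5.85
position: [0.4291, -0.3116, 0.0079]
tool_rot: [0.994, 0.113, -0.0, -0.0]
ft_force: [0.2, 0.3, -0.5]
opening: 0.006
time_s: 6.1
position: [0.4291, -0.3116, 0.005]
tool_rot: [0.994, 0.113, -0.0, -0.0]
ft_force: [1.1, -0.4, 0.2]
opening: 0.003
[[283.14991665 281.99764559]]
```

View pics/s6.png

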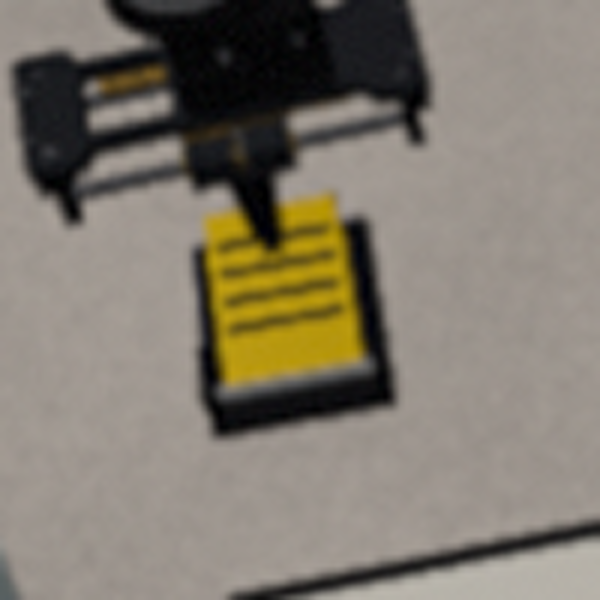

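```bash
python3 -m crank '[[0,0,0,0.3,0],[0,0,0,0,0]]';python3 -m crank '[[0,0,0,0.3,0],[0,0,0,0,0]]';python3 -m crank '[[0,0,0,0.3,0],[0,0,0,0,0]]';python3 -m crank '[[0,0,0,0.3,0],[0,0,0,0,0]]'; python3 -c "
from h import *
s=get_state();print(s['qpos'],s['tau'])
cv2.imwrite('pics/s7.png',get_image('scene')[...,::-1])
a=cv2.imread('pics/s7.png');b=cv2.imread('pics/s1.png')
m=cv2.inRange(cv2.cvtColor(a,cv2.COLOR_BGR2HSV),(20,120,80),(35,255,255));n=cv2.inRange(cv2.cvtColor(b,cv2.COLOR_BGR2HSV),(20,120,80),(35,255,255))
for k in (m,n):
  ys,xs=np.nonzero(k[160:215,205:250]);print(len(ys),ys.min()+160,ys.max()+160,xs.min()+205,xs.max()+205)
"
```

```text
time_s: 6.45
position: [0.4292, -0.312, 0.0026]
tool_rot: [0.994, 0.113, -0.0, 0.0]
ft_force: [-1.2, -0.1, 4.0]
opening: 0.008
time_s: 6.7
position: [0.4293, -0.3122, -0.0006]
tool_rot: [0.994, 0.113, -0.0, 0.0]
ft_force: [-2.2, -1.0, 4.4]
opening: 0.007
time_s: 6.95
position: [0.4292, -0.3122, -0.0035]
tool_rot: [0.994, 0.113, -0.0, 0.0]
ft_force: [-3.0, -1.0, 5.7]
opening: 0.005
time_s: 7.2
position: [0.429, -0.3123, -0.0065]
tool_rot: [0.994, 0.113, -0.0, 0.0]
ft_force: [-4.0, -1.4, 6.7]
opening: 0.008
[-7.29729987e-01  5.17100908e-02  2.05769730e+00 -1.25159887e-03
  1.03198406e+00  6.14642357e-01] [ 1.63321629e+00 -3.01903939e+01 -2.88233328e+01  9.40544754e-01
 -6.45538308e-01  3.62231978e-03]
576 175 203 214 240
672 172 203 214 240
```

```bash
python3 -m crank '[[0,0,0,0.4,0],[0,0,0,0,0]]';python3 -m crank '[[0,0,0,0.3,0],[0,0,0,0,0]]';python3 -m crank '[[0,0,0,0.3,0],[0,0,0,0,0]]'
```

```text
time_s: 7.5
position: [0.429, -0.3124, -0.0104]
tool_rot: [0.994, 0.113, -0.0, 0.0]
ft_force: [-3.9, -1.9, 8.3]
opening: 0.005
time_s: 7.75
position: [0.4289, -0.3125, -0.0123]
tool_rot: [0.994, 0.113, -0.001, 0.0]
ft_force: [-7.0, 0.3, 13.0]
opening: 0.004
time_s: 8.0
position: [0.4289, -0.3126, -0.0127]
tool_rot: [0.994, 0.113, -0.001, -0.0]
ft_force: [-13.9, 5.1, 29.6]
opening: 0.006
```

Pedal is on its stop: about 30 N, and 15.5 mm of travel since contact. The contact height shows the reported z is about 37 mm below the visible finger end with the fingers shut, so I'll check that when they are open, above the rack.

```bash
python3 -m crank '[[0,0,0,-4,0],[0,0,0,-5,0],[0,0,0,-6,0],[0,0,0,-6,0],[0.55,0,0,0,0.085],[0.55,2.34,-4.61,0,0],[0.55,2.34,-4.61,0,0],[0.55,2.34,-4.61,0,0],[0.55,2.34,-4.61,0,0],[0.55,2.34,-4.61,0,0],[0.55,2.34,-4.61,0,0],[0.55,2.34,-4.61,0,0],[0.55,2.34,-4.61,0,0],[0.55,2.34,-4.61,0,0],[0.55,0,0,0,0],[0.55,0,0,0,0]]'
python3 - <<'E'
from h import *
from scipy.spatial.transform import Rotation as R
s=get_state();p=s['position'];M=R.from_quat(s['tool_rot']).as_matrix();print(p,M.round(3),s['opening'])
a=get_image('scene');b=get_image('top')
cv2.imwrite('pics/s8.png',a[...,::-1]);cv2.imwrite('pics/t8.png',b[...,::-1])
z=lambda i,x0,y0,k,w,h:cv2.resize(i[y0:y0+h//k,x0:x0+w//k],None,fx=k,fy=k,interpolation=cv2.INTER_CUBIC)
cv2.imwrite('pics/c8.png',np.hstack([z(a,340,110,4,400,560),z(b,150,130,4,400,560)])[...,::-1])
for n in ('scene','top'):
  for dz in (0,.038):
    print(n,dz,[proj(n,[p+M[:,1]*k*.026+[0,0,dz]])[0].round(1).tolist() for k in (-1,1)])
E
```

```text
time_s: 10.0
position: [0.5787, 0.1289, 0.1923]
tool_rot: [0.997, 0.071, -0.001, -0.0]
ft_force: [-0.3, 0.9, -0.4]
opening: 0.551
[0.57868448 0.12887073 0.19231494] [[ 0.99   0.142 -0.001]
 [ 0.142 -0.99  -0.   ]
 [-0.001 -0.    -1.   ]] 0.5514192149450425
scene 0 [[401.2, 177.6], [380.8, 181.1]]
scene 0.038 [[403.9, 167.6], [382.9, 171.2]]
top 0 [[215.9, 182.1], [240.0, 178.3]]
top 0.038 [[211.2, 178.6], [236.4, 174.6]]
```

View pics/c8.png

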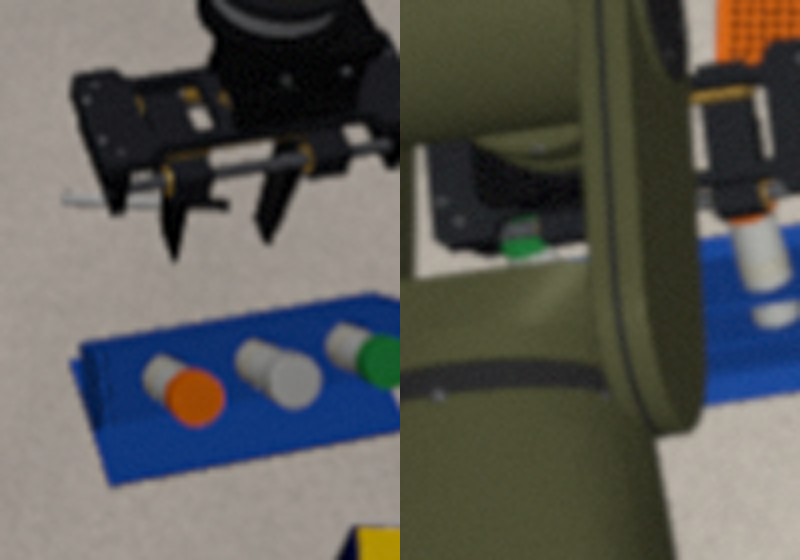

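```bash
python3 - <<'E'
from h import *
ft=[(408,262),(435.5,257),(398.75,225),(427.5,220.5)];fs=[(235.75,172.75),(214.5,176.25),(241.25,200.5),(217.5,204.5)]
for du,dv in ((0,0),(-1,-2),(-1.8,-3)):
    print(du,dv)
    q=np.array([tri((s[0]+du,s[1]+dv),t)[0] for s,t in zip(fs,ft)]);print('ped',q.mean(0),q[:2].mean(0))
    for n,s,t in (('o',(388,209),(235.5,178.5)),('g',(435.5,200),(180,187))):
        p,e=tri((s[0]+du,s[1]+dv),t);print(n,p,e,p-.047*np.array([.7,.1,.707]))
E
```

```text
0 0
ped [ 0.45013813 -0.3074328   0.02662242] [ 0.40413294 -0.31447894  0.03406097]
o [0.60167295 0.13187764 0.09703277] 0.0016102663886979338 [0.56877295 0.12717764 0.06380377]
g [0.58302743 0.26256698 0.09816357] 0.0021392729983325796 [0.55012743 0.25786698 0.06493457]
-1 -2
ped [ 0.44978789 -0.30698375  0.0355302 ] [ 0.40416656 -0.31394337  0.04319727]
o [0.60006995 0.12940452 0.10440873] 0.0034423427417745412 [0.56716995 0.12470452 0.07117973]
g [0.58151967 0.25913645 0.10576714] 0.0036170897158873828 [0.54861967 0.25443645 0.07253814]
-1.8 -3
ped [ 0.44962476 -0.30719755  0.03994603] [ 0.4041919  -0.31412393  0.04771657]
o [0.59922865 0.1277759  0.1081414 ] 0.005108254900860783 [0.56632865 0.1230759  0.0749124 ]
g [0.58071139 0.25700708 0.10963062] 0.005098537401514133 [0.54781139 0.25230708 0.07640162]
```

The picture shows the finger ends at scene (383.5,175) and (406.8,170.8), straddling the orange tube's line. That again puts the true height at about the reported z + 36 mm. The tube centre, once corrected, is about (0.567, 0.125, 0.072). I'll go down beside the tube, watching the force.

```bash
python3 -m crank '[[0.55,-0.2,0.28,0,0],[0.55,0,0,4,0],[0.55,0,0,4,0],[0.55,0,0,3,0],[0.55,0,0,2,0],[0.55,0,0,0,0]]'; python3 -m crank '[[0.55,0,0,1,0],[0.55,0,0,1,0],[0.55,0,0,0,0]]'; python3 -m crank '[[0.55,0,0,1,0],[0.55,0,0,0.5,0],[0.55,0,0,0,0]]'
python3 - <<'E'
from h import *
p=get_state()['position'];print(proj('scene',[p+[0,0,.036]])+[1,2.3],proj('top',[p+[0,0,.036]]))
a=get_image('scene');b=get_image('top')
z=lambda i,x0,y0,k,w,h:cv2.resize(i[y0:y0+h//k,x0:x0+w//k],None,fx=k,fy=k,interpolation=cv2.INTER_CUBIC)
cv2.imwrite('pics/c9.png',np.hstack([z(a,350,150,6,480,540),z(b,215,150,6,300,540)])[...,::-1])
E
```

```text
time_s: 10.85
position: [0.5764, 0.125, 0.0618]
tool_rot: [0.998, 0.07, -0.001, 0.0]
ft_force: [-0.6, 0.4, 0.2]
opening: 0.551
time_s: 11.22
position: [0.577, 0.1257, 0.0425]
tool_rot: [0.997, 0.071, -0.001, 0.0]
ft_force: [0.2, 1.1, -0.4]
opening: 0.555
time_s: 11.6
position: [0.5769, 0.1256, 0.0274]
tool_rot: [0.997, 0.071, -0.001, 0.0]
ft_force: [0.8, 0.0, 0.5]
opening: 0.551
[[383.70433239 210.7266611 ]] [[241.02556499 191.09284983]]
```

View pics/c9.png

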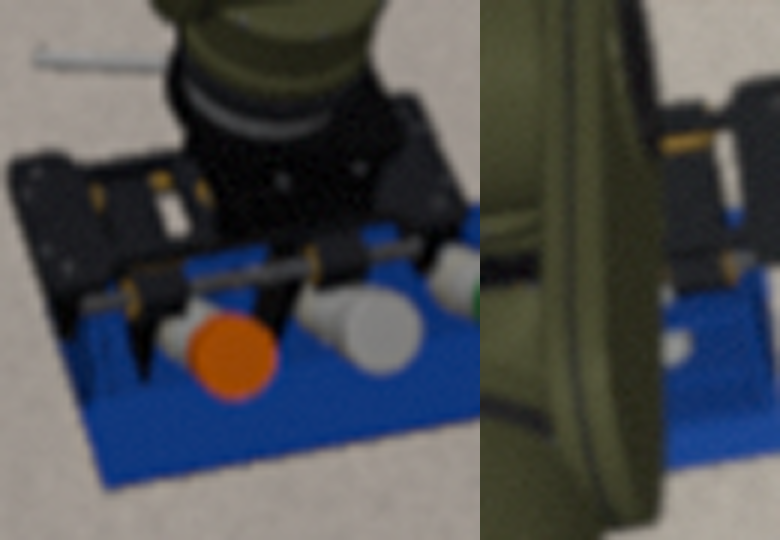

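The picture shows the left finger tip at (145,380) and the right finger coming down beside the orange cap at about (268,335), with the tube's wall between them and the white tube clear. Now I close.

```bash
python3 -m crank '[[0.2,0,0,0,0],[0.2,0,0,0,0],[0.2,0,0,0,0],[0.2,0,0,0,0],[0.2,0,0,0,0]]' 15; python3 -m crank '[[0.2,0,0,0,0],[0.2,0,0,0,0]]' 25
```

```text
time_s: 12.32
position: [0.5777, 0.1257, 0.0284]
tool_rot: [0.997, 0.071, 0.0, 0.0]
ft_force: [0.4, -0.1, 0.3]
opening: 0.306
time_s: 12.58
position: [0.5777, 0.1257, 0.0284]
tool_rot: [0.997, 0.071, 0.0, -0.0]
ft_force: [0.1, -0.3, 1.1]
opening: 0.298
```

```bash
python3 -m crank '[[0.2,0.7,0,-0.7,0],[0.2,0.7,0,-0.7,0],[0.2,0,0,0,0]]' 25; python3 -m crank '[[0.2,1,0,-1,0],[0.2,1,0,-1,0],[0.2,1,0,-1,0],[0.2,1,0,-1,0],[0.2,0,0,0,0]]'; python3 -m crank '[[0.2,0,0,-3,0],[0.2,0,0,-5,0],[0.2,0,0,0,0],[0.2,0,0,0,0]]'
```

```text
time_s: 12.95
position: [0.5929, 0.1278, 0.0435]
tool_rot: [0.997, 0.071, 0.001, -0.0]
ft_force: [-1.3, 0.2, -0.7]
opening: 0.302
time_s: 13.58
position: [0.6327, 0.1335, 0.0839]
tool_rot: [0.997, 0.071, 0.001, -0.0]
ft_force: [0.1, 0.3, -1.4]
opening: 0.298
time_s: 14.08
position: [0.6304, 0.1333, 0.1616]
tool_rot: [0.997, 0.071, -0.001, 0.0]
ft_force: [0.5, 0.7, -0.7]
opening: 0.297
```

```bash
python3 -m crank '[[0.2,0.96,3,0,0],[0.2,0.96,4.5,0,0],[0.2,0.96,4.9,0,0],[0.2,0.96,4.9,0,0],[0.2,0.96,4.9,0,0],[0.2,0.96,4.9,0,0],[0.2,0.96,4.5,0,0],[0.2,0.96,3.7,0,0],[0.2,0,0,0,0],[0.2,0,0,3,0],[0.2,0,0,3,0],[0.2,0,0,3,0],[0.2,0,0,2,0],[0.2,0,0,0,0]]' 20
python3 - <<'E'
from h import *
p=get_state()['position']
for n in('scene','top'):print(proj(n,[p+[0,0,.036]]))
a=get_image('scene');b=get_image('top')
z=lambda i,x0,y0,k,w,h:cv2.resize(i[y0:y0+h//k,x0:x0+w//k],None,fx=k,fy=k,interpolation=cv2.INTER_CUBIC)
cv2.imwrite('pics/c10.png',np.hstack([z(a,210,200,4,400,440),z(b,330,70,4,400,440)])[...,::-1])
E
```

```text
time_s: 15.82
position: [0.7547, -0.2038, 0.0487]
tool_rot: [0.997, 0.071, -0.003, -0.001]
ft_force: [0.0, 0.1, -0.5]
opening: 0.302
[[258.08474223 273.7392236 ]]
[[373.78826177 116.49178839]]
```

View pics/c10.png

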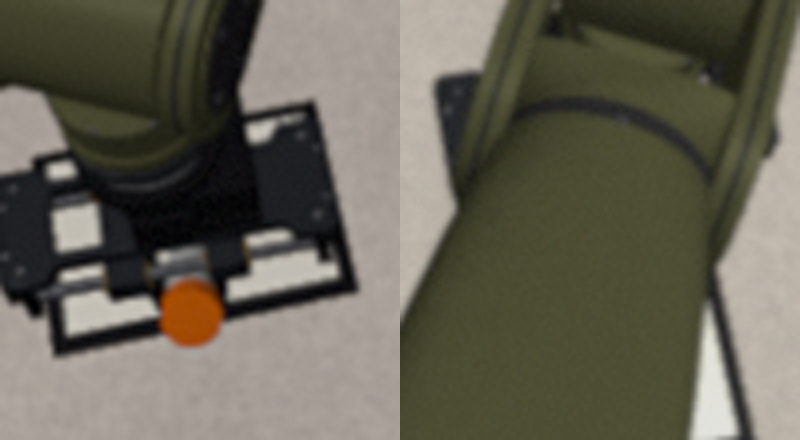

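The picture shows the tube seen end-on by the scene camera, cap at (191,313), held straight over the pad's far edge. Next I'll lower until the tube's foot touches.

```bash
python3 -m crank '[[0.2,0,0,1,0],[0.2,0,0,1,0],[0.2,0,0,0,0]]'; python3 -m crank '[[0.2,0,0,0.5,0],[0.2,0,0,0,0]]'; python3 -m crank '[[0.2,0,0,0.5,0],[0.2,0,0,0,0]]'; python3 -m crank '[[0.2,0,0,0.5,0],[0.2,0,0,0,0]]'; python3 -m crank '[[0.2,0,0,0.5,0],[0.2,0,0,0,0]]'
```

```text
time_s: 16.3
position: [0.7559, -0.205, 0.0306]
tool_rot: [0.997, 0.071, -0.001, -0.001]
ft_force: [0.0, 0.2, 0.9]
opening: 0.304
time_s: 16.55
position: [0.7566, -0.2052, 0.0268]
tool_rot: [0.997, 0.071, -0.0, -0.0]
ft_force: [-0.3, -0.1, -0.3]
opening: 0.303
time_s: 16.8
position: [0.7565, -0.2052, 0.0216]
tool_rot: [0.997, 0.071, -0.0, -0.0]
ft_force: [0.1, 0.3, 0.7]
opening: 0.302
time_s: 17.05
position: [0.7565, -0.2051, 0.0165]
tool_rot: [0.997, 0.071, -0.001, -0.0]
ft_force: [-1.0, 0.1, -0.4]
opening: 0.302
time_s: 17.3
position: [0.7564, -0.2051, 0.0115]
tool_rot: [0.997, 0.071, -0.001, -0.0]
ft_force: [-0.0, 0.2, -0.6]
opening: 0.303
```

```bash
python3 -m crank '[[0.2,0,0,0.4,0],[0.2,0,0,0,0]]'; python3 -m crank '[[0.2,0,0,0.4,0],[0.2,0,0,0,0]]'; python3 -m crank '[[0.2,0,0,0.4,0],[0.2,0,0,0,0]]'; python3 -m crank '[[0.2,0,0,0.4,0],[0.2,0,0,0,0]]'; python3 -m crank '[[0.2,0,0,0.4,0],[0.2,0,0,0,0]]'
```

```text
time_s: 17.55
position: [0.758, -0.2053, 0.0097]
tool_rot: [0.997, 0.071, 0.001, 0.0]
ft_force: [1.2, 1.3, 3.4]
opening: 0.297
time_s: 17.8
position: [0.7599, -0.2052, 0.0074]
tool_rot: [0.997, 0.071, 0.003, 0.001]
ft_force: [2.9, 1.8, 6.6]
opening: 0.299
time_s: 18.05
position: [0.7613, -0.2051, 0.0045]
tool_rot: [0.997, 0.071, 0.005, 0.001]
ft_force: [5.4, 2.4, 8.3]
opening: 0.298
time_s: 18.3
position: [0.7621, -0.2052, 0.0013]
tool_rot: [0.997, 0.071, 0.006, 0.001]
ft_force: [6.1, 2.9, 7.9]
opening: 0.301
time_s: 18.55
position: [0.7623, -0.2056, -0.0025]
tool_rot: [0.997, 0.071, 0.006, 0.001]
ft_force: [5.4, 1.4, 8.9]
opening: 0.299
```

```bash
python3 -m crank '[[0.2,0.3,0,0.4,0],[0.2,0.3,0,0.4,0],[0.2,0,0,0,0]]'; python3 -m crank '[[0.2,0.2,0,0.4,0],[0.2,0.2,0,0.4,0],[0.2,0,0,0,0]]'; python3 -m crank '[[0.2,0.1,0,0.4,0],[0.2,0.1,0,0.4,0],[0.2,0,0,0,0]]'
```

```text
time_s: 18.92
position: [0.7663, -0.2048, -0.0125]
tool_rot: [0.997, 0.071, 0.004, 0.001]
ft_force: [3.7, 0.7, 6.8]
opening: 0.298
time_s: 19.3
position: [0.7693, -0.2042, -0.0216]
tool_rot: [0.997, 0.071, 0.003, 0.001]
ft_force: [4.0, 0.9, 5.4]
opening: 0.301
time_s: 19.68
position: [0.7697, -0.2038, -0.031]
tool_rot: [0.997, 0.071, 0.001, 0.0]
ft_force: [2.8, 0.7, 4.8]
opening: 0.303
```

```bash
python3 -m crank '[[0.2,0,0,0.2,0],[0.2,0,0,0,0]]'; python3 -m crank '[[0.2,0,0,0.2,0],[0.2,0,0,0,0]]'
```

```text
time_s: 19.92
position: [0.7698, -0.2038, -0.0329]
tool_rot: [0.997, 0.071, 0.001, 0.0]
ft_force: [3.1, 0.9, 4.7]
opening: 0.298
time_s: 20.18
position: [0.7699, -0.2038, -0.0347]
tool_rot: [0.997, 0.071, 0.001, 0.0]
ft_force: [3.3, 0.3, 5.7]
opening: 0.301
```

```bash
python3 -m crank '[[0.2,0,0,0,0],[0.2,0,0,-0.5,0],[0.2,0,0,-1,0],[0.2,0,0,-2,0],[0.2,0,0,-3,0],[0.2,0,0,-3,0],[0.2,0,0,-3,0],[0.2,0,0,-3,0],[0.2,0,0,-2,0],[0.2,0,0,-1.3,0]]' 35; python3 -m crank '[[0.2,-1.5,0,0,0],[0.2,-2.5,-0.1,0,0],[0.2,-2.5,-0.1,0,0],[0.2,-2,-0.1,0,0],[0.2,-1,-0.1,0,0],[0.2,0,0,0,0],[0.2,0,0,0,0],[0.2,0,0,0,0]]'
python3 - <<'E'
from h import *
s=get_state();p=s['position'];print(p,s['ft_force'])
c=np.array([.661,-.2155,.21]);ax=np.array([.99,.142,0])
for n in('scene','top'):print(n,'exp ends if level',proj(n,[c-.0575*ax,c,c+.0575*ax]).round(1).tolist())
a=get_image('scene');b=get_image('top')
z=lambda i,x0,y0,k,w,h:cv2.resize(i[y0:y0+h//k,x0:x0+w//k],None,fx=k,fy=k,interpolation=cv2.INTER_CUBIC)
cv2.imwrite('pics/f_scene.png',a[...,::-1]);cv2.imwrite('pics/f_top.png',b[...,::-1])
A=z(a,205,180,4,440,480);C=cv2.resize(a,(352,220));D=cv2.resize(b,(352,220))
cv2.imwrite('pics/c11.png',np.hstack([A,np.vstack([C,D,np.zeros((40,352,3),np.uint8)])])[...,::-1])
E
```

```text
time_s: 21.42
position: [0.7691, -0.2037, 0.1542]
tool_rot: [0.997, 0.071, 0.001, 0.0]
ft_force: [-0.7, -0.8, -0.5]
opening: 0.303
time_s: 22.42
position: [0.6747, -0.2129, 0.1521]
tool_rot: [0.997, 0.071, 0.0, -0.0]
ft_force: [0.9, -0.0, 0.4]
opening: 0.3
[ 0.67469327 -0.21291819  0.15210607] [ 0.86832638 -0.00089525  0.4475214 ]
scene exp ends if level [[243.7, 191.8], [246.4, 212.0], [249.3, 233.7]]
top exp ends if level [[393.9, 164.0], [388.8, 137.9], [383.9, 112.4]]
```

View pics/c11.png

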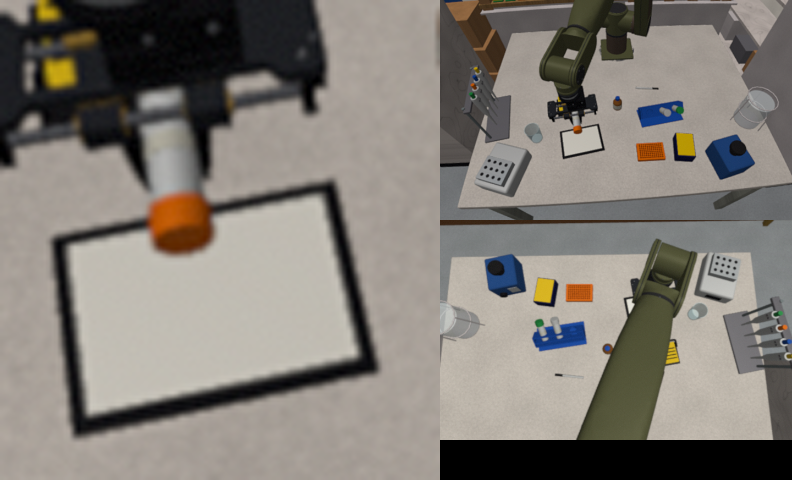

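The picture shows the tube nearly level under the gripper, cap at crop (181,225) pointing to the camera. The other tubes, bottle, marker, well rack, tip box and beaker stand where they were. One numerical check of the tilt follows, from the cap's silhouette.

```bash
python3 - <<'E'
from h import *
a=cv2.imread('pics/f_scene.png');x0,y0=225,215
m=cv2.inRange(cv2.cvtColor(a[y0:250,x0:275],cv2.COLOR_BGR2HSV),(2,130,50),(18,255,255))
ys,xs=np.nonzero(m);print('seen',xs.min()+x0,xs.max()+x0+1,ys.min()+y0,ys.max()+y0+1,len(xs))
p=get_state()['position'];g=p+[0,0,.038+.019]
t=np.linspace(0,2*np.pi,60)
for th in (-15,-10,-5,0,5,10,15,20,45):
    T=np.radians(th);ax=np.array([.99*np.cos(T),.142*np.cos(T),np.sin(T)]);e1=np.array([-.142,.99,0]);e2=np.cross(ax,e1)
    P=[g+s*ax+.0175*(np.cos(k)*e1+np.sin(k)*e2) for s in (.0225,.0435) for k in t]
    q=proj('scene',P).astype(np.float32)+np.float32([1,2.3]);print(th,q.min(0).round(1),q.max(0).round(1),'area',round(cv2.contourArea(cv2.convexHull(q))))
# pedal colour, compared with the start
for f in ('f_scene','s1'):
    k=cv2.imread('pics/%s.png'%f);n=cv2.inRange(cv2.cvtColor(k[160:215,205:250],cv2.COLOR_BGR2HSV),(20,120,80),(35,255,255));y,x=np.nonzero(n);print(f,len(y),y.min()+160,x.min()+205)
E
```

```text
seen 241 258 228 243 198
-15 [241.9 226.4] [259.2 240.7] area 206
-10 [241.8 225.5] [259.1 240.7] area 220
-5 [241.6 224.5] [258.9 240.6] area 232
0 [241.5 223.5] [258.7 240.4] area 242
5 [241.3 222.5] [258.5 240. ] area 250
10 [241.1 221.4] [258.2 239.5] area 257
15 [241.  220.3] [258.  238.8] area 261
20 [240.8 219.1] [257.7 238. ] area 264
45 [239.4 213.7] [256.2 231.7] area 242
f_scene 114 176 214
s1 672 172 214
```

```bash
python3 - <<'E'
from h import *
t=np.linspace(0,2*np.pi,90)
def model(mid,T,n='scene'):
    ax=np.array([.99*np.cos(T),.142*np.cos(T),np.sin(T)]);e1=np.array([-.142,.99,0]);e2=np.cross(ax,e1)
    q=proj(n,[mid+s*ax+.0175*(np.cos(k)*e1+np.sin(k)*e2) for s in (-.0105,.0105) for k in t]);return q.max(0)-q.min(0),cv2.contourArea(cv2.convexHull(q.astype(np.float32)))
def meas(f,b):
    i=cv2.imread('pics/%s.png'%f)[b[1]:b[3],b[0]:b[2]].astype(float)
    w=i[...,2]-i[...,0]; w-=np.median(np.r_[w[:2].ravel(),w[-2:].ravel()]) ; w=np.clip(w,0,None)
    k=cv2.resize(w,None,fx=8,fy=8,interpolation=cv2.INTER_CUBIC);M=k>0.5*np.percentile(k[k>40],60)
    n,l,s,c=cv2.connectedComponentsWithStats(M.astype(np.uint8));j=1+np.argmax(s[1:,4]);return s[j][2:4]/8,s[j][4]/64,c[j]/8+b[:2]
print('start seen',meas('s1',(372,193,402,225)),'model45',model(np.array([.600,.129,.105]),np.pi/4))
print('now seen',meas('f_scene',(233,218,268,252)))
g=get_state()['position']+[0,0,.057]
for th in (-20,-15,-10,-5,0,5,10):
    T=np.radians(th);print(th,model(g+.033*np.array([.99*np.cos(T),.142*np.cos(T),np.sin(T)]),T))
E
```

```text
start seen (array([16.25 , 15.125]), np.float64(181.109375), array([388.22941291, 209.00043137])) model45 (array([15.60475327, 14.79618767]), 176.60068508796394)
now seen (array([15.375, 14.375]), np.float64(181.890625), array([249.83743879, 235.36948071]))
-20 (array([17.36859567, 13.39644221]), 191.17047134414315)
-15 (array([17.35523954, 14.29585175]), 206.2307760962285)
-10 (array([17.32822391, 15.21271295]), 219.8684950970346)
-5 (array([17.29828861, 16.08259178]), 231.92518203903455)
0 (array([17.25417786, 16.86870137]), 242.25207036279608)
5 (array([17.19491071, 17.55274796]), 250.71236412250437)
10 (array([17.12081995, 18.1161192 ]), 257.18365051364526)
```

The tilt reads about −3° to −10° (cap down), which is not sure enough against the 11° limit. I'll press the tube once more onto the flat middle of the pad: the fingertips stop there, which bounds the tilt to about −3° to +5°.

```bash
python3 -m crank '[[0.2,0,0,2,0],[0.2,0,0,4,0],[0.2,0,0,4,0],[0.2,0,0,3,0],[0.2,0,0,2,0],[0.2,0,0,0,0]]' 20; python3 -m crank '[[0.2,0,0,1,0],[0.2,0,0,0.5,0],[0.2,0,0,0,0]]'; python3 -m crank '[[0.2,0,0,0.4,0],[0.2,0,0,0,0]]'; python3 -m crank '[[0.2,0,0,0.4,0],[0.2,0,0,0,0]]'
```

```text
time_s: 23.28
position: [0.6723, -0.2123, -0.0007]
tool_rot: [0.997, 0.071, -0.002, -0.001]
ft_force: [-0.3, 0.6, 0.0]
opening: 0.297
time_s: 23.65
position: [0.6743, -0.2131, -0.0126]
tool_rot: [0.997, 0.071, 0.0, 0.0]
ft_force: [-0.1, 0.1, 0.2]
opening: 0.3
time_s: 23.9
position: [0.6741, -0.213, -0.0169]
tool_rot: [0.997, 0.071, -0.0, -0.0]
ft_force: [0.1, -0.2, -0.2]
opening: 0.303
time_s: 24.15
position: [0.6738, -0.2129, -0.0212]
tool_rot: [0.997, 0.071, -0.0, -0.0]
ft_force: [-1.1, 0.1, -0.8]
opening: 0.298
```

```bash
for i in 1; do python3 -m crank '[[0.2,0,0,0.2,0],[0.2,0,0,0,0]]'; python3 -m crank '[[0.2,0,0,0.2,0],[0.2,0,0,0,0]]'; python3 -m crank '[[0.2,0,0,0.2,0],[0.2,0,0,0,0]]'; python3 -m crank '[[0.2,0,0,0.15,0],[0.2,0,0,0,0]]'; done
```

```text
time_s: 24.4
position: [0.674, -0.213, -0.023]
tool_rot: [0.997, 0.071, -0.0, -0.0]
ft_force: [1.0, -0.8, -0.9]
opening: 0.298
time_s: 24.65
position: [0.674, -0.213, -0.025]
tool_rot: [0.997, 0.071, -0.0, -0.0]
ft_force: [-0.5, 0.4, -1.0]
opening: 0.3
time_s: 24.9
position: [0.674, -0.2129, -0.027]
tool_rot: [0.997, 0.071, -0.0, -0.0]
ft_force: [0.3, 0.5, -1.3]
opening: 0.302
time_s: 25.15
position: [0.6743, -0.2131, -0.0281]
tool_rot: [0.997, 0.071, 0.0, 0.0]
ft_force: [-0.2, 0.6, 0.2]
opening: 0.299
```

```bash
python3 -m crank '[[0.2,0,0,0.15,0],[0.2,0,0,0,0]]'; python3 -m crank '[[0.2,0,0,0.15,0],[0.2,0,0,0,0]]'; python3 -m crank '[[0.2,0,0,0.15,0],[0.2,0,0,0,0]]'
```

```text
time_s: 25.4
position: [0.6742, -0.2132, -0.0292]
tool_rot: [0.997, 0.071, 0.0, 0.0]
ft_force: [-1.9, 0.4, 3.0]
opening: 0.3
time_s: 25.65
position: [0.6744, -0.2133, -0.0301]
tool_rot: [0.997, 0.071, 0.0, 0.0]
ft_force: [-3.7, -0.8, 6.1]
opening: 0.3
time_s: 25.9
position: [0.6744, -0.2133, -0.0301]
tool_rot: [0.997, 0.071, -0.0, 0.0]
ft_force: [-7.8, 1.6, 13.5]
opening: 0.299
```

The stop is hard at reported z −0.030, with the fingertips on the pad, so the tube is level within about 5°. Lifting to the inspection height.

```bash
python3 -m crank '[[0.2,0,0,0,0],[0.2,0,0,-0.5,0],[0.2,0,0,-1,0],[0.2,0,0,-2,0],[0.2,0,0,-3,0],[0.2,0,0,-3,0],[0.2,0,0,-3,0],[0.2,0,0,-3,0],[0.2,0,0,-2,0],[0.2,0,0,-1,0],[0.2,0,0,0,0],[0.2,0,0,0,0],[0.2,0,0,0,0],[0.2,0,0,0,0]]' 35
python3 - <<'E'
from h import *
s=get_state();print(s['position'],s['ft_force'],s['opening'],abs(s['joint_velocities']).max())
a=get_image('scene');cv2.imwrite('pics/g_scene.png',a[...,::-1])
for f in ('f_scene','g_scene'):
    k=cv2.imread('pics/%s.png'%f)[215:250,225:275];m=cv2.inRange(cv2.cvtColor(k,cv2.COLOR_BGR2HSV),(2,130,50),(18,255,255));y,x=np.nonzero(m);print(f,x.min()+225,x.max()+226,y.min()+215,y.max()+216,len(x))
E
```

```text
time_s: 27.65
position: [0.6738, -0.2129, 0.1513]
tool_rot: [0.997, 0.071, -0.001, -0.0]
ft_force: [-0.1, 0.4, 0.3]
opening: 0.292
[ 0.67380363 -0.21290764  0.15128266] [-0.077182    0.4485848   0.30632251] 0.2921347167476521 0.004424459544457296
f_scene 241 258 228 243 198
g_scene 241 258 228 243 195
```

```bash
python3 -c "
from rig import *
print(sign_off())"
```

```text
the job is handed in; nothing more can be done
None
```

The job is handed in, at about 28 s of the 58 s allowed. The sign-off reports no verdict.

**What I did**
- **Pedal:** I pressed it with shut fingers until it stopped hard. Travel was about 15.5 mm and the force about 30 N. Then I let it go.
- **Drawing the tube:** I gripped the orange tube on its bare wall, where the opening read 29 mm as it should. I drew it out along its own axis.
- **Levelling:** The arm can only turn the gripper about its vertical axis. I turned the tube by pressing its foot on the light pad so it pivoted in the fingers.
- **Holding:** I lifted it above the middle of the pad, gripped at 35 N.

**Last checks**
- **Grip and stillness:** The opening is 0.29, there is no outside force, and the arm is still.
- **Position:** The tube centre is estimated at 0.21 m above the bench and within about 1 cm of the pad's middle.
- **Level:** Pressing until the fingertips stopped on the flat pad should bound the tilt to about −3° to +5°. The last image check did not settle it: the cap's outline fits anything from about −3° to −10° (cap down), and that outline barely changed after the press.
- **Surroundings:** In the last picture I viewed, taken before that second press, the other tubes and the loose things stood where they were.
- **Pedal back up:** I did not measure this at the end. The view was partly hidden by the gripper.

**What disagreed**
- The reported TCP height was about 37 mm lower than the real finger ends. The pedal and pad contacts and the pictures all showed this, so I set heights by contact and picture.
- The scene camera was also off by 1 to 2 pixels, and I corrected for that.
- My first tries at the pedal stopped above it for these reasons. They touched nothing.

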